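Scraper back into its slotted rack

TASK

Pick up the flat scraper that stands on edge on the open bench and put it away in the empty slotted wooden rack: blade lowered edgewise into the slot between the two cheeks and reaching right through it, handle lying level on the rack's long wooden base. Set it down rather than dropping it, let go, and leave the other two tools (the slim blade in the other rack and the stubby round-shank driver) where they are.

Things in the scene. Friction and masses are not known exactly. Their poses are not given: they have to be found in the camera images.
- scraper_mid (a point): Loose scraper, 190 g, on edge on the bench (mm). Wooden handle 105 long, 24 wide, 34 high; in line with it a steel blade 100 long, 4 thick, 30 high, upright, lower edge level with the handle's foot. Point: joint of handle and blade, on the centre line, 17 above the foot, near the centre of mass. x to the blade's tip (handle from x=-105 to 0), y across, z up. Grip the handle at about x=-30, closing along y.
- rack_slot (a point): Slot of the empty, fixed pale wood rack (mm); point at slot's middle on its floor, 12 above the bench. x along the slot, y across, z up. Two cheeks, x=-25 to 25, 34 high; gap 18 wide, from 16 up widening to 36 at the top, open at both ends. Base 80 wide, x=-195 to 35; handle (too wide for the slot) lies on it at x below -25. Scraper seats with its x along this x, its joint point at about x=-55.
- slim_mid (a point): Bystander, not to be disturbed: a flat tool with a like handle but a slim blade only 16 mm high, already put away in a second rack of the same form. This point is at its joint of handle and blade, 17 mm above its foot; x along the blade to the tip, z up.
- driver_mid (a point): Bystander, not to be disturbed: a driver with a like handle but a short round steel shank, 10 mm thick and 55 mm long, lying loose on the bench to the robot's right. This point is at its joint of handle and shank, 17 mm above its foot; x along the shank to the tip, z up.
Things that resemble listed ones, but are neither listed nor needed, are in the scene too. What is shaped like the part that bears scraper_mid but turquoise or white is not meant.

How it is judged (in metres and radians):
At the end, for the whole second after the job is handed in: The scraper is at rest in the empty rack: joint of handle and blade 18 to 80 mm before the slot's middle (nominally 55), within 16 mm of the slot's centre line, at its seated height within 6 mm, in line with the slot within 17 degrees and upright within 8 degrees (x of scraper_mid in the frame of rack_slot between -0.08 and -0.018 m and y of scraper_mid in the frame of rack_slot between -0.016 and 0.016 m and z of scraper_mid in the frame of rack_slot between 0.011 and 0.023 m and angle between the x axis of scraper_mid and the x axis of rack_slot, either way round below 0.3 rad and angle between scraper_mid's own z axis and vertical below 0.15 rad and linear speed of scraper below 0.02 m/s); the robot touches nothing.
It fails at once if the scraper is dropped (falls free faster than 0.7 m/s, some 25 mm) (linear speed of scraper above 0.7 m/s and contact force between scraper and anything else below 0.05 N).
It fails at once if the slim tool in the other rack is moved more than 25 mm (distance of slim_mid from where it was at the start of the episode above 0.025 m).
It fails at once if the driver is moved more than 40 mm (distance of driver_mid from where it was at the start of the episode above 0.04 m).
It also fails if it takes over 40 s, if anything falls off the work surface, if the arm or the gripper's body presses on something with over 40 N, if the wrist force passes 120 N, or if a joint passes its speed limit or range.

ROBOT

A 6-joint arm with a two-finger parallel gripper is mounted at the origin on the work surface. World frame = base frame: x ahead of the robot, y to its left, z up, the work surface at z = 0. Lengths are in mm, angles in rad, forces in N, time in s.
With the tool pointing down it reaches from about 300 to 775 mm from the base axis. Payload 14.6 kg.
Tool frame: the origin (TCP) lies on the centre line of the jaws, within the pads' length; the fingertips stand 19 mm ahead of it and the grasp point (between the pads) is the TCP (bot.tip_reach is the distance from the TCP to the fingertips, in mm); z points along the fingers, y is the line along which they close (so a half turn about z gives the same grasp; the last joint's range is limited). The gripper opens to 85 mm and grips with 20 to 120 N. Pads are 22 mm wide; open, the fingers measure 114 mm over their backs; the gripper's body (76 mm by 85 mm) begins 54 mm behind the grasp point. The pads swing forward as they close: fully open they stand 13 mm farther back than shut.
Start: joints at [-1.324, 0.3, 1.521, -0, 1.321, -0.067], TCP at [169.764, -523.134, 250.281] pointing down, gripper open.
Joint ranges: [-3.03, 3.03], [-0.79, 2.21], [0.23, 2.52], [-1.04, 4.18], [0, 3.07], [-2.55, 2.55]. Speed limits (rad/s): [2.22, 2.22, 2.57, 3.14, 3.14, 3.14].

INTERFACE

Orientations are given as a unit quaternion [w, x, y, z].
In Python, from rig import bot gives the robot as it stands. Calls block until the motion is done:
- bot.move_to(position, orientation): joint-space move of the TCP to a pose.
- bot.servo_line(position, attitude=None, speed=150, until_force=None): straight line of the TCP; attitude=None keeps the orientation; speed is the mean speed in mm/s. With until_force (N) it stops when the force on the tool has changed by that much, and returns True; else False.
- bot.move_joints(angles): joint-space move.
- bot.move_gripper(opening, grip_force=None): finger opening in mm; grip_force is the grip in N (None keeps the last); returns when the fingers have stopped.
- bot.dwell(seconds).
- bot.ik(position, orientation): joint angles nearest the present ones, or None.
- bot.read_state(): the state.
- bot.read_camera(name): name is "scene" or "top" or "wrist"; returns a dict with "image" (480x640x3 uint8, blue, green, red), "depth" (480x640 float32, mm along the optical axis (not along the pixel's ray), 0 where there is no reading), "fovy" (degrees; the focal length in pixels is half the picture's height over the tangent of half this angle, whatever the lens; pixels are square), "cx", "cy" (the principal point, pixels), "k1" (the pictures are not rectified: a ray, as slopes to the right and down, at radius r is drawn at 1 + k1 r^2 times it, then the intrinsics apply), "eye" and "attitude" of the camera in the world; the wrist camera has in their place "mount" (4x4, takes a point from camera to tool coordinates, whose origin is the TCP and whose axes are the flange's). Camera axes: x right, y down, z forward; pixel columns grow to the right and rows downward; lengths in mm; the calibration is good to about 2 mm. A picture is of the moment at which its call begins: read the wrist's pose just before it.
A pose or a line that the arm cannot do raises bot.MotionError and nothing moves.
- bot.finish_job(): hands the job in; it is judged then, once.
The state is a dict: "clock": time; "joint_positions": joint angles; "qvel": joint speeds; "effort": joint torques, N m; "ee_pos": TCP position; "tool_rot": TCP orientation; "ft_force": force on the tool from outside, world axes, zero at the start; "moment": the same for the moment, N m; "grip_width": finger opening in mm; "grip_force": force on a finger pad.
Only numpy, scipy, OpenCV 4.12 (cv2) and the standard library are available. Lean on these libraries where they do the work, as an engineer would, in place of code of your own. Each camera call takes 0.05 s, during which the arm holds its last target. There are 200 camera calls.

## Working session

There is one attempt and no reset: what is moved stays moved. The work goes in short steps, each a Python script; the robot and the scene stay as the last script left them, time stands still between calls to the robot, and variables do not carry over. Pictures are saved under pics/ and viewed, at most 10 in all, crops included, and the job is handed in when it is done.

```bash
mkdir -p pics; ls; cat > h.py <<'E'
import numpy as np, cv2
from scipy.spatial.transform import Rotation as R
from rig import bot
def rot(q): return R.from_quat([q[1],q[2],q[3],q[0]])
def cloud(c, st=None):
    """world points (480,640,3) of a camera picture; NaN where no depth"""
    f=240/np.tan(np.radians(c["fovy"])/2)
    K=np.array([[f,0,c["cx"]],[0,f,c["cy"]],[0,0,1]])
    u,v=np.meshgrid(np.arange(640.),np.arange(480.))
    n=cv2.undistortPoints(np.stack([u,v],-1).reshape(-1,1,2),K,np.array([c["k1"],0,0,0.])).reshape(480,640,2)
    d=np.where(c["depth"]>0,c["depth"],np.nan)
    p=np.dstack([n*d[...,None],d])
    if "mount" in c:
        M=np.array(c["mount"]); p=p@M[:3,:3].T+M[:3,3]
        return p@rot(st["tool_rot"]).as_matrix().T+np.array(st["ee_pos"])
    return p@rot(c["attitude"]).as_matrix().T+np.array(c["eye"])
def q_down(yaw):
    """tool pointing down, tool x axis at yaw in the world (y = closing, across)"""
    c,s=np.cos(yaw),np.sin(yaw)
    q=R.from_matrix(np.array([[c,s,0],[s,-c,0],[0,0,-1]])).as_quat()
    return [q[3],q[0],q[1],q[2]]
E
python3 - <<'E'
from h import *
for n in("top","scene"):
    c=bot.read_camera(n); cv2.imwrite(f"pics/{n}0.png",c["image"]); np.save(f"pics/{n}0.npy",cloud(c).astype(np.float32)); print(n,c["eye"],c["fovy"],c["k1"])
E
```

```text
pics
top [ 463.87845148 -123.05762186 1061.44221185] 55.934576782930826 -0.08510113617842151
scene [1145.90386529 -385.73343423  949.87795488] 48.25165591832383 -0.09933225835436202
```

View pics/top0.png

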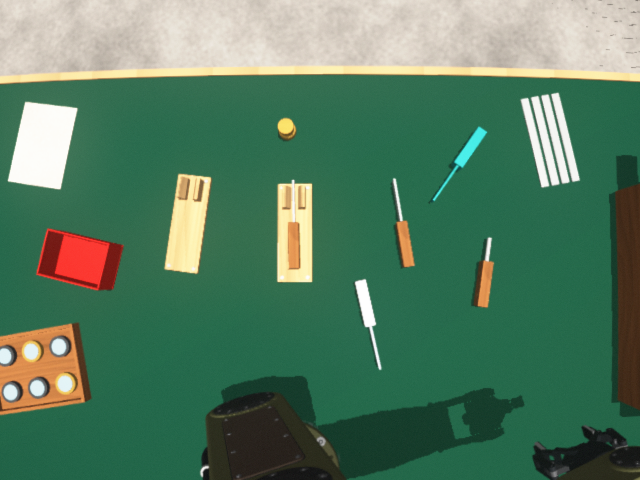

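View pics/scene0.png

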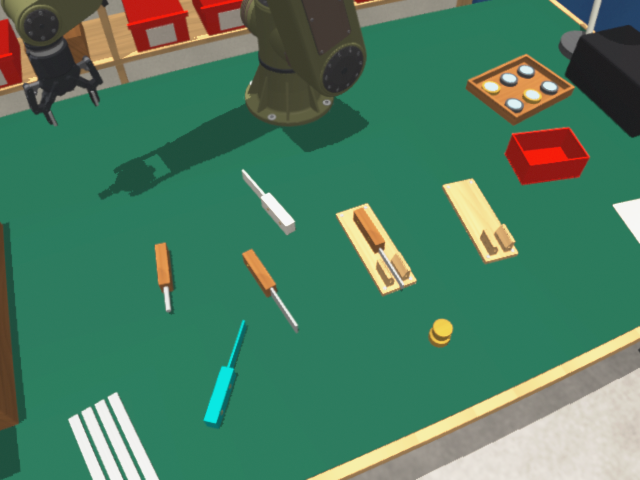

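The top view shows the scraper with its handle at about (404,243) and blade tip at (395,180). The empty rack is at (188,222), with its cheeks at (183,187) and (198,189). The slim tool is in the rack at (294,230), and the driver is at (485,270). Next I measure the scraper and the empty rack from the point cloud.

```bash
python3 - <<'E'
from h import *
P=np.load("pics/top0.npy"); im=cv2.imread("pics/top0.png"); hsv=cv2.cvtColor(im,cv2.COLOR_BGR2HSV)
def rect(m,name):
    p=P[m]; p=p[np.isfinite(p).all(1)]
    r=cv2.minAreaRect(p[:,:2].astype(np.float32)); print(name,len(p),r,"z",np.percentile(p[:,2],[5,50,95])); return p
def box(u0,v0,u1,v1):
    m=np.zeros((480,640),bool); m[v0:v1,u0:u1]=1; return m
ng=~((hsv[...,0]>60)&(hsv[...,0]<100)&(hsv[...,1]>90))
Z=P[...,2]
rect(box(385,215,420,275)&ng&(Z>22),"handle")
rect(box(385,172,412,222)&ng&(Z>15),"blade")
rect(box(155,165,220,280)&ng&(Z>5),"rack")
rect(box(170,165,191,210)&ng&(Z>35),"cheekL")
rect(box(191,165,215,210)&ng&(Z>35),"cheekR")
rect(box(280,175,310,275)&ng&(Z>30),"slim")
E
```

```text
handle 485 ((540.6156616210938, -264.701171875), (119.12078094482422, 24.298377990722656), 8.141487121582031) z [29.94179115 34.554039   38.0998764 ]
blade 111 ((633.6773071289062, -248.8140106201172), (103.87667846679688, 11.397260665893555), 14.862335205078125) z [18.87530708 30.59150314 33.92170906]
rack 3302 ((580.1889038085938, 246.76097106933594), (88.28253173828125, 233.45962524414062), 83.67810821533203) z [10.12159357 13.7765274  44.99541759]
cheekL 171 ((660.6907958984375, 256.1001281738281), (16.628440856933594, 48.30735778808594), 84.6154556274414) z [36.15930748 45.05740738 50.22609138]
cheekR 135 ((657.236572265625, 215.909912109375), (15.821737289428711, 50.44206619262695), 84.17674255371094) z [36.11832809 46.07102966 49.77633286]
slim 901 ((570.99072265625, -10.700115203857422), (192.19810485839844, 52.51481246948242), 0.08093246072530746) z [31.91576195 46.17880249 49.92996216]
```

```bash
python3 - <<'E'
from h import *
for n,p,y in(("rack",[590,245,300],-6.2),("scr",[562,-261,300],9)):
    s=bot.read_state(); 
    sols=[(np.abs(np.array(j)-s["joint_positions"]).max(),q) for q in(q_down(np.radians(y)),q_down(np.radians(y+180))) if (j:=bot.ik(p,q)) is not None]
    print([round(a[0],2) for a in sols])
    bot.move_to(p,min(sols,key=lambda a:a[0])[1]); bot.dwell(.3)
    s=bot.read_state(); c=bot.read_camera("wrist"); np.save(f"pics/w{n}.npy",cloud(c,s)); cv2.imwrite(f"pics/w{n}.png",c["image"])
    print(s["clock"],s["ee_pos"],s["joint_positions"],s["tool_rot"])
cv2.imwrite("pics/wboth.png",cv2.resize(np.hstack([cv2.imread(f"pics/w{n}.png") for n in("rack","scr")]),(800,300)))
E
```

```text
[np.float64(2.08), np.float64(1.66)]
3.475 [590.06187457 244.81878273 299.99775214] [ 3.35973416e-01  4.75795756e-01  1.16587194e+00 -2.47878210e-05
  1.49991701e+00 -1.12633287e+00] [ 8.37955976e-06  5.42175445e-02  9.98529147e-01 -9.92109863e-06]
[np.float64(2.05), np.float64(1.1)]
5.6667 [ 562.1812055  -260.65528473  299.99246374] [-4.93241377e-01  4.29362157e-01  1.23176993e+00 -1.08150848e-05
  1.48041419e+00 -2.22167049e+00] [ 1.65818891e-05 -7.87353036e-02  9.96895557e-01 -1.70819468e-05]
```

View pics/wboth.png

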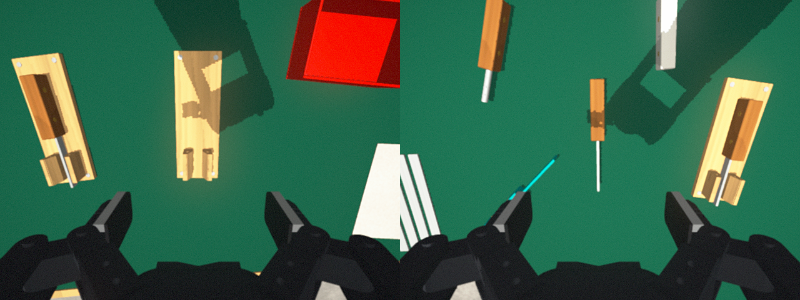

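The wrist view shows the rack centred at about (199,115), with its slot between the cheeks at (199,163). The scraper lies nearly along the picture's vertical, with its handle at (597,108) and blade tip at (598,190). I refine both from these clouds.

```bash
python3 - <<'E'
from h import *
def load(n):
    P=np.load(f"pics/w{n}.npy"); im=cv2.imread(f"pics/w{n}.png"); h=cv2.cvtColor(im,cv2.COLOR_BGR2HSV)
    return P,~((h[...,0]>60)&(h[...,0]<100)&(h[...,1]>90))
def sel(P,m,b,z0,z1=99):
    k=np.zeros(m.shape,bool); k[b[1]:b[3],b[0]:b[2]]=1
    p=P[k&m&(P[...,2]>z0)&(P[...,2]<z1)]; return p
def rep(p,n):
    r=cv2.minAreaRect(p[:,:2].astype(np.float32)); c,(w,h),a=r
    a=a if w>h else a-90
    print(n,len(p),np.round(c,1),np.round((w,h),1),"yaw",round(a,2),"z",np.round(np.percentile(p[:,2],[5,50,95]),1))
P,m=load("rack")
rep(sel(P,m,(265,70,370,300),5),"rack"); 
A=sel(P,m,(265,225,318,300),36);B=sel(P,m,(318,225,370,300),36)
rep(A,"c1");rep(B,"c2");rep(np.vstack([A,B]),"cheeks")
P,m=load("scr")
rep(sel(P,m,(295,115,340,230),25),"handle"); rep(sel(P,m,(295,230,340,312),18),"blade")
p=sel(P,m,(295,115,340,312),18); l=cv2.fitLine(p[:,:2].astype(np.float32),cv2.DIST_HUBER,0,.01,.01).ravel(); print(l,np.degrees(np.arctan(l[1]/l[0])))
E
```

```text
rack 14397 [579.7 244.6] [ 81.1 229.1] yaw -6.42 z [11.5 12.9 43.9]
c1 543 [656.5 217.2] [13.4 50.6] yaw -6.52 z [37.2 45.7 47.6]
c2 545 [660.7 255.2] [13.3 50.7] yaw -5.97 z [37.4 45.8 47.6]
cheeks 1088 [658.5 236.1] [51.7 50.7] yaw 83.56 z [37.3 45.8 47.6]
handle 2269 [ 536.9 -265.9] [109.9  23.9] yaw 9.6 z [33.1 34.7 36. ]
blade 249 [ 638.3 -248.5] [93.6  3.7] yaw 9.89 z [29.5 30.8 32. ]
[ 9.8619270e-01  1.6560166e-01  5.5606567e+02 -2.6234613e+02] 9.5321865
```

```bash
python3 - <<'E'
from h import *
y=np.radians(9.65+180); q=q_down(y); g=[559.1,-262.1]
bot.move_to(g+[120],q); bot.servo_line(g+[23],q,speed=90,until_force=10)
print(bot.read_state()["ee_pos"])
bot.move_gripper(10,70); s=bot.read_state(); print(s["grip_width"],s["grip_force"],s["clock"])
bot.servo_line(g+[150],q,speed=80); bot.dwell(.2)
s=bot.read_state(); print(s["grip_width"],s["grip_force"],s["ft_force"],s["clock"],s["ee_pos"])
c=bot.read_camera("wrist"); np.save("pics/wh.npy",cloud(c,s)); cv2.imwrite("pics/wh.png",c["image"])
P=np.load("pics/wh.npy")
# points in the tool-aligned scraper frame
d=np.array([np.cos(y-np.pi),np.sin(y-np.pi)]); r=P[...,:2]-np.array(s["ee_pos"][:2]); X=r@d; Y=r@np.array([-d[1],d[0]]); Z=P[...,2]-s["ee_pos"][2]
for a,b in((-80,-50),(-50,-20),(40,60),(60,80),(80,100),(100,120),(120,135)):
    k=(X>a)&(X<b)&(abs(Y)<18)&(Z>-30)&(Z<25); print(a,b,k.sum(),np.median(Y[k]),np.percentile(Z[k],[10,50,90]) if k.any() else '')
k=(X>40)&(abs(Y)<15)&(Z>-30)&(Z<25); print("tip",X[k].max() if k.any() else 0)
E
```

```text
[ 559.42527749 -262.2411557    23.66172077]
22.767144056853642 69.6682333946228 8.2833
22.97843819845524 69.0325391292572 [ 0.09325464 -0.47287242 -1.92659991] 10.225 [ 559.05182535 -262.07888987  149.78987588]
-80 -50 7026 0.053008646752130226 [10.61876024 11.54462863 12.38930436]
-50 -20 6129 0.11004901738410612 [10.67220717 11.50810083 12.28636812]
40 60 0 nan 
60 80 0 nan 
80 100 0 nan 
100 120 0 nan 
120 135 0 nan 
tip 0
  return _methods._mean(a, axis=axis, dtype=dtype,
  ret = ret.dtype.type(ret / rcount)
```

View pics/wh.png

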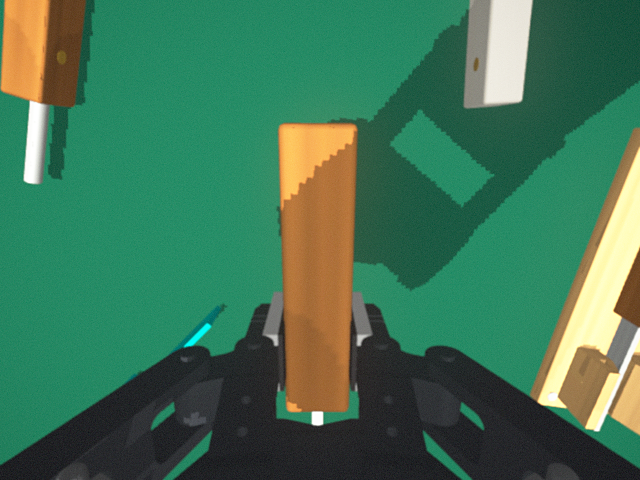

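The view shows the scraper gripped straight, with its handle at about (318,265), level and centred. I carry it over at z=150, lower it gently, release and retreat.

```bash
python3 - <<'E'
from h import *
q=q_down(np.radians(-6.4+180)); a=np.radians(-6.4)
g=list(np.array([658.9,235.9])-85*np.array([np.cos(a),np.sin(a)]))
bot.servo_line(g+[150],q,speed=170); bot.servo_line(g+[62],q,speed=80); bot.dwell(.2)
s=bot.read_state(); print(s["clock"],s["ee_pos"],s["ft_force"])
hit=bot.servo_line(g+[33.5],q,speed=20,until_force=4)
s=bot.read_state(); print(hit,s["clock"],s["ee_pos"],s["ft_force"],s["grip_width"])
c=bot.read_camera("scene"); cv2.imwrite("pics/seat.png",cv2.resize(c["image"][150:290,400:560],(800,700))[:600])
E
```

```text
14.8583 [574.54723402 245.43920597  62.36795345] [ 0.02588182  0.4403268  -2.15690703]
True 16.075 [574.39817707 245.3720341   35.30137309] [-0.29453685 -1.09335119  5.00183344] 23.092237924075715
```

View pics/seat.png

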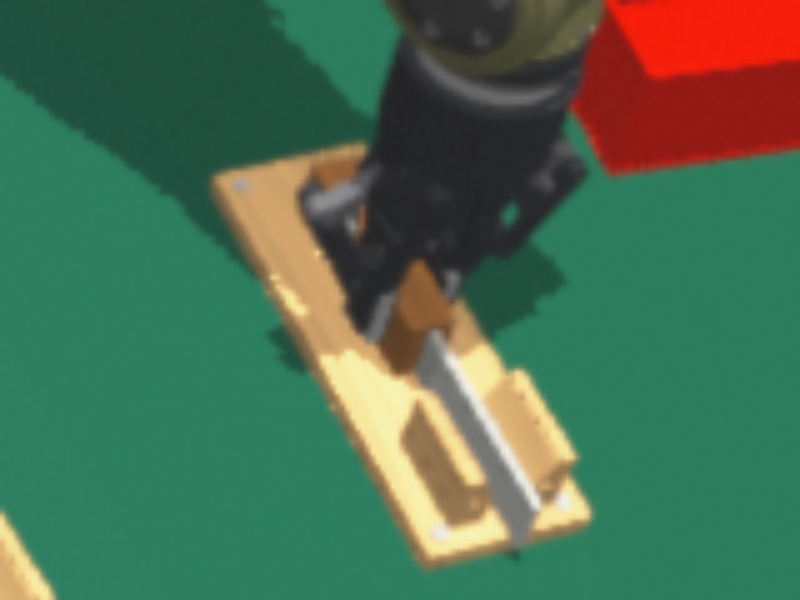

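The picture shows the blade in the slot between the cheeks, with its tip past the far end at (520,530) and the handle on the base. Contact came at the expected height, so I release.

```bash
python3 - <<'E'
from h import *
s=bot.read_state(); g=list(s["ee_pos"])
bot.move_gripper(60); bot.dwell(.2)
bot.servo_line(g[:2]+[g[2]+215],speed=90); bot.dwell(.5)
s=bot.read_state(); c=bot.read_camera("wrist"); P=cloud(c,s); cv2.imwrite("pics/end.png",c["image"])
a=np.radians(-6.4); d=np.array([np.cos(a),np.sin(a)]); r=P[...,:2]-[658.9,235.9]; X=r@d; Y=r@[-d[1],d[0]]; Z=P[...,2]
print(s["clock"],s["grip_width"],s["ft_force"])
for x0,x1,z,w in((-155,-135,40,20),(-100,-62,40,20),(-54,-30,38,15),(27,42,38,15)):
    k=(X>x0)&(X<x1)&(abs(Y)<w)&(Z>z-6)&(Z<60); print(x0,x1,k.sum(),np.median(Y[k]),np.median(Z[k]))
k=(abs(Y)<16)&(Z>34)&(X<-30)&(X>-190)&(Z<60); print(np.percentile(X[k],1))
E
```

```text
19.8167 60.187476004881134 [-0.65974356  0.00359769 -0.00574457]
-155 -135 618 0.4956711188709165 46.79196971497629
-100 -62 1028 -0.2983355259126683 46.690832453982935
-54 -30 93 0.671329527107431 42.75396500385423
27 42 50 0.3155194012529166 42.72445041522363
-161.89364936550535
```

View pics/end.png

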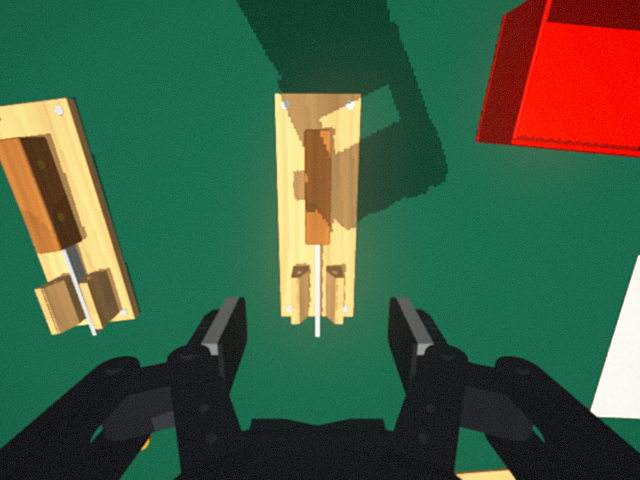

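The picture shows the scraper seated: handle level on the base at (318,185), blade centred in the slot with its tip through at (318,335), and the gripper clear.

```bash
python3 -c "
from rig import bot
print(bot.finish_job())"
```

```text
the job is handed in; nothing more can be done
None
```

The scraper is in the empty rack with its blade right through the slot, within about 1 mm of the centre line, and its handle level on the base; I let go, moved clear and handed the job in at about 20 s, without approaching the slim tool or the driver (no verdict came back).

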